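# One turn of the test stand's hand wheel

### The job

Bring the force gauge on the test stand one screw pitch closer to the gold flange collar: push the hand wheel on top of the column round by its red handle, clockwise as seen from above, through exactly one full turn, so that the handle finishes where it began. Push the handle all the way round with the fingers without ever pinching it, and do not wind well past the one turn; keep off the gauge, and leave the collar and the other loose things on the bench where they are.

Things in the scene. Friction and masses are not known exactly. Their poses are not given: they have to be found in the camera images.
- wheel (a joint): angle of the hand wheel in rad; grows as the wheel turns clockwise seen from above, 6.283 per turn; may start anywhere from -3.14 to 3.14 and can be turned freely between -8 and 16. Turning takes about 0.13 N m (about 2 to 3 N at the handle) plus slight damping, and the wheel stays where it is left. One turn clockwise lowers the gauge 5 mm
- wheel_hub (a point): point on the vertical axis of the hand wheel, level with the top of the rim, 255 mm above the bench. The wheel is aluminium, lies level on top of the column, 142 mm over its rim, with three spokes; nothing on it but the handle stands more than 3 mm above this point, and nothing near it on the bench is higher than the rim
- handle (a point): upright red round handle on the rim of the hand wheel at the end of one spoke, about 20 mm in diameter and 52 mm tall; origin at its centre, 62 mm out from the wheel's axis, 29 mm above the top of the rim (its foot is 3 mm above the rim). It does not spin by itself; it is rigid with the wheel (wheel_c0 to wheel_c3 are its outer, one flank, inner and other flank side)
- carriage: carriage in front of the column with the grey hand-size force gauge (62 mm wide, 122 mm tall) and its steel probe; origin on the wheel's axis at mid-height of the gauge, about 150 mm above the bench; moves only up and down, driven by the hand wheel; not to be touched
- probe_tip (a point): flat lower end of the force gauge's probe, 14 mm across, 85 mm in front of the wheel's axis; starts 11 to 17 mm above the collar and comes down 5 mm with one turn
- stand: the fixed grey and aluminium test stand, screwed to the bench: base 215 mm by 130 mm and 22 mm thick, column 50 mm by 60 mm up to 234 mm; origin on the wheel's axis at bench height; its x axis points away from its front, so the gauge and the long part of the base lie on its -x side
- collar: gold flange collar with a brass bushing, 62 mm across the flange, 30 mm tall, standing on the stand's base under the probe; origin at the centre of its underside; loose, not to be disturbed
- socket_a: matt black hex socket head standing upright, 22 mm across, 28 mm tall; origin at the centre of its underside; loose, not to be disturbed
- socket_b: matt black hex socket head standing upright, 26 mm across, 32 mm tall; origin at the centre of its underside; loose, not to be disturbed
- socket_c: matt black hex socket head standing upright, 30 mm across, 36 mm tall; origin at the centre of its underside; loose, not to be disturbed
- cube: clear acrylic cube of 50 mm holding a steel bolt; origin at the centre of its underside; loose, not to be disturbed
- driver: yellow-handled hex driver lying on the bench, 200 mm long; its x axis runs along it, handle towards -x; loose, not to be disturbed

How it is judged:
By the outcome, as a careful person would: the job done as asked, in the order asked, and still so for the second after the job is handed in, with the robot touching nothing.
It also fails if it takes over 61 s, if anything falls off the work surface, if the arm or the gripper's body presses on something with over 40 N, if the wrist force passes 120 N, or if a joint passes its speed limit or range.

### The arm

A 6-joint arm with a two-finger parallel gripper is mounted at the origin on the work surface. World frame = base frame: x ahead of the robot, y to its left, z up, the work surface at z = 0. Lengths are in m, angles in rad, forces in N, time in s.
With the tool pointing down it reaches from about 0.375 to 0.925 m from the base axis. Payload 5.7 kg.
Tool frame: the origin (TCP) lies on the centre line of the jaws, within the pads' length; the fingertips stand 25 mm ahead of it and the grasp point (between the pads) lies 6 mm ahead of it; z points along the fingers, y is the direction in which the jaws open and shut (so a half turn about z gives the same grasp; the last joint's range is limited). The gripper opens to 88 mm and grips with 3 to 60 N. Pads are 20 mm wide; open, the fingers measure 115 mm over their backs; the gripper's body (75 mm by 178 mm) begins 61 mm behind the grasp point.
Start: joints at [1.072, 0.359, 1.51, -0, 1.272, -0.115], TCP at [0.225, 0.556, 0.248] pointing down, gripper open.
Joint ranges: [-2.97, 2.97], [-1.01, 2.36], [0.21, 2.38], [-0.96, 4.11], [0.2, 2.71], [-2.98, 2.98]. Speed limits (rad/s): [2.39, 2.39, 3.14, 3.14, 3.14, 3.14].

### API

Orientations are given as a rotation vector (axis times angle).
In Python, from rig import telemetry, eyes, order gives the robot as it stands.
- The arm moves only by the tool apply_moves, never from a script. Its argument "deltas" is a list of rows, each a list of 5 numbers: the opening, from -1 (shut) to 1 (fully open), so that 0 is half open, then the shift along the tool's x, y, z in m, then the turn about the tool's z in degrees. In form: [[gripper, tx, ty, tz, twist], ...]. A call has 1 to 5 rows; each row is the pose to reach, as a shift and turn from the pose commanded when the call began, along the tool's axes at that moment; what a row does not reach only later rows make up. A row lasts 1/10 s, in which the tool goes at most 50 mm and 8.59 degrees, less where a joint would pass 70% of its speed; a pose out of reach is approached as far as the arm can. A call with a gripper value outside its range is refused whole. The fingers move at their own pace and stop on an object; "newtons" is the grip in N (left out, the last holds). Time passes only in rows, so rows that repeat a pose let the fingers close. It gives the time, the measured TCP pose, the force and the opening at its end, in the units of the state.
- telemetry.get_state(): the state, without advancing time (a new reading comes with each control period).
- eyes.grab_frame(name): name is "scene" or "top" or "wrist"; returns a dict with "image" (384x512x3 uint8, red, green, blue), "K" (3x3 intrinsics, pixels), "k1" (the pictures are not rectified: a ray, as slopes to the right and down, at radius r is drawn at 1 + k1 r^2 times it, then the intrinsics apply), "rvec" (rotation vector, rad) and "tvec" (3), from world to camera coordinates, as OpenCV has them; the wrist camera has in their place "mount" (4x4, takes a point from camera to tool coordinates, whose origin is the TCP and whose axes are the flange's). Camera axes: x right, y down, z forward; pixel columns grow to the right and rows downward; lengths in m; the calibration is good to about 2 mm. A picture is of the moment at which its call begins: read the wrist's pose just before it. There is no depth.
- order.job_done(): hands the job in, once; it reports no verdict.
Trained networks look in a picture, given as the dict that the camera call returned (one of the last four; its "shot" number tells which), for a name from the list of things; names that differ only in an ending like _2 or _b are one class to them, and where a whole thing is asked for, a point or a joint stands for the part that bears it (a point fixed in the world has none). Each returns a list of dicts, best first, with "conf" (0 to 1); they miss things now and then, are a little off and sometimes report something else, mostly with a low value. They report only what shows in the picture. A call takes as long as a camera call.
- eyes.look_for(picture, target): "xyz" ([x, y, z] in m, in world coordinates, good to about 4 mm: the middle of the surface that is visible of it).
- eyes.outline_of(picture, target): "pixels" (384x512 bool, what is visible of it).
The state is a dict: "clock": time; "joint_positions": joint angles; "dq": joint speeds; "tau": joint torques, N m; "tool_pos": TCP position; "tool_rot": TCP orientation; "wrist_force": force on the tool from outside, world axes, zero at the start; "torque": the same for the moment, N m; "width": finger opening in m.
Only numpy, scipy, OpenCV 4.12 (cv2) and the standard library are available. Lean on these libraries where they do the work, as an engineer would, in place of code of your own. Each camera call takes 0.05 s, during which the arm holds its last target.

## Working session

There is one attempt and no reset: what is moved stays moved. The work goes in short steps, Python scripts to look and compute and a tool call to move; the robot and the scene stay as the last step left them, time stands still between calls to the robot, and variables do not carry over. Pictures are saved under pics/ and viewed, and the job is handed in when it is done.

Besides the shell and the picture viewer there is one more tool, called as name(argument=value, ...), one argument or row to a line, values as JSON. apply_moves: Moves the arm, as the interface text tells. Its arguments: {"type":"object","properties":{"deltas":{"type":"array","items":{"type":"array","items":{"type":"number"}}},"newtons":{"type":"number"}},"required":["deltas"]}

```bash
mkdir -p pics; ls
cat > h.py <<'E'
import numpy as np, cv2
from rig import telemetry, eyes, order
def save(f,n): cv2.imwrite('pics/'+n, f['image'][:,:,::-1])
E
python3 - <<'E'
from h import *
s=telemetry.get_state(); print(s)
for n in ['scene','top']:
    f=eyes.grab_frame(n); save(f,n+'0.png'); print(n,f['K'],f['k1'],f['rvec'],f['tvec'])
    for t in ['handle','wheel_hub','wheel','carriage','stand','collar','probe_tip']:
        try: print(t,[(np.round(d['xyz'],4),round(d['conf'],2)) for d in eyes.look_for(f,t)][:3])
        except Exception as e: print(t,e)
E
```

```text
pics
{'clock': 0.0, 'joint_positions': array([ 1.07189967e+00,  3.59517113e-01,  1.51141682e+00,  5.13458800e-05,
        1.27250011e+00, -1.15109391e-01]), 'dq': array([ 0.00117903,  0.00045829,  0.00097976, -0.00194257, -0.00217652,
       -0.00068668]), 'tau': array([-1.15849296e-03, -5.15376520e+01, -2.70721382e+01,  6.71104202e-02,
        3.53326485e-02, -2.35495927e-04]), 'tool_pos': array([0.22434965, 0.55578954, 0.24680829]), 'tool_rot': array([-5.99066673e-01, -3.08333036e+00,  2.73339537e-03]), 'wrist_force': array([ 1.00565404, -0.70923884, -0.28602086]), 'torque': array([ 0.00817332,  0.00802082, -0.01429494]), 'width': 0.087750354580633}
scene [[429.13829535   0.         251.65848415]
 [  0.         429.13829535 187.50228418]
 [  0.           0.           1.        ]] -0.10327881429524342 [ 2.33654582  0.54592489 -0.20675076] [-0.57382416 -0.0418751   1.03363108]
handle [(array([ 0.7189, -0.0586,  0.0463]), 0.64), (array([ 0.5662, -0.1364,  0.2515]), 0.57)]
wheel_hub [(array([ 0.4157, -0.1696,  0.0166]), 0.68), (array([ 0.5672, -0.1361,  0.2509]), 0.61)]
wheel [(array([
[... 228 characters left out ...]
0.24)]
probe_tip [(array([ 0.6361, -0.1637,  0.1805]), 0.74), (array([ 0.647 , -0.1701,  0.0254]), 0.7)]
top [[411.65725418   0.         258.1821192 ]
 [  0.         411.65725418 189.64092563]
 [  0.           0.           1.        ]] -0.029169995966098893 [ 2.1532779  -2.16393591  0.14552741] [0.0658656  0.59811206 0.97045356]
handle [(array([ 0.5549, -0.125 ,  0.2518]), 0.89)]
wheel_hub [(array([ 0.5608, -0.1293,  0.2544]), 0.78)]
wheel [(array([ 0.5582, -0.1265,  0.2557]), 0.73)]
carriage [(array([ 0.6292, -0.1469,  0.2038]), 0.94)]
stand [(array([ 0.5767, -0.1273,  0.2347]), 0.92)]
collar [(array([ 0.4134, -0.1565,  0.0201]), 0.27)]
probe_tip [(array([ 0.6285, -0.1505,  0.2054]), 0.76)]
```

View pics/scene0.png

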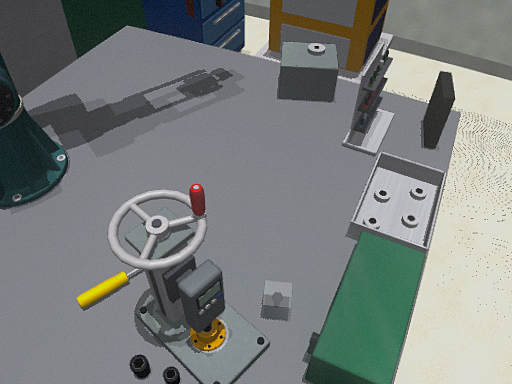

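View pics/top0.png

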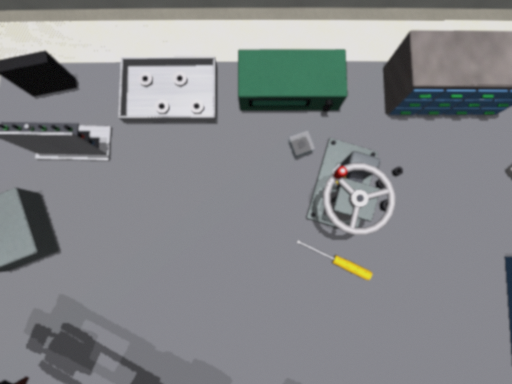

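```bash
cat >> h.py <<'E'
def undist(f,uv):
    uv=np.asarray(uv,float).reshape(-1,1,2)
    return cv2.undistortPoints(uv,f['K'],np.array([f['k1'],0,0,0,0.])).reshape(-1,2)
def toplane(f,uv,z):
    R=cv2.Rodrigues(np.array(f['rvec']))[0]; t=np.array(f['tvec']).ravel()
    d=np.c_[undist(f,uv),np.ones(len(np.reshape(uv,(-1,2))))]@R; c=-R.T@t
    return c+d*((z-c[2])/d[:,2])[:,None]
def proj(f,P):
    return cv2.projectPoints(np.asarray(P,float).reshape(-1,1,3),np.array(f['rvec']),np.array(f['tvec']),f['K'],np.array([f['k1'],0,0,0,0.]))[0].reshape(-1,2)
def redmask(f):
    im=f['image'].astype(int); m=((im[...,0]>110)&(im[...,1]<70)&(im[...,2]<80)).astype(np.uint8)
    return m
from scipy.optimize import least_squares
def circfit(P,r=None):
    g=lambda q: np.hypot(P[:,0]-q[0],P[:,1]-q[1])-q[2]
    return least_squares(g,[P[:,0].mean(),P[:,1].mean(),.07],loss='soft_l1',f_scale=.001)
E
python3 - <<'E'
from h import *
for n in ['scene','top']:
    f=eyes.grab_frame(n)
    o=eyes.outline_of(f,'wheel')
    for d in o[:1]:
        m=d['pixels'].astype(np.uint8); print(n,d['conf'],m.sum())
        v=f['image'].copy(); v[m>0]=[0,255,0]; cv2.imwrite(f'pics/m_{n}.png',cv2.resize(v[:,:,::-1],None,fx=1.5,fy=1.5))
        m=m&(1-cv2.dilate(redmask(f),np.ones((5,5))))
        ct=max(cv2.findContours(m,0,1)[0],key=len)
        h=cv2.convexHull(ct).reshape(-1,2)
        P=toplane(f,h,.249)
        r=circfit(P); print(r.x,np.abs(r.fun).mean())
    o=eyes.outline_of(f,'handle')
    for d in o[:2]:
        ys,xs=np.nonzero(d['pixels']); print('handle',d['conf'],len(xs),xs.min(),xs.max(),ys.min(),ys.max())
    R=redmask(f); k,l,st,c=cv2.connectedComponentsWithStats(R); print(st[1:][st[1:,4]>20],c[1:][st[1:,4]>20])
    for t in ['socket_a','cube','driver']:
        print(t,[(np.round(d['xyz'],4),round(d['conf'],2)) for d in eyes.look_for(f,t)][:4])
E
```

```text
scene 0.79 3777
[ 0.55337198 -0.13215498  0.07172125] 0.0011574356356411786
handle 0.58 3756 108 206 184 269
[[190 184  13  12  85]] [[196.05882353 189.71764706]]
socket_a [(array([ 0.4179, -0.1681,  0.0167]), 0.56), (array([ 0.6107, -0.2445,  0.027 ]), 0.55), (array([ 0.5644, -0.2625,  0.039 ]), 0.53)]
cube [(array([ 0.7206, -0.0602,  0.0445]), 0.8)]
driver [(array([ 0.4147, -0.1693,  0.0166]), 0.78), (array([ 0.6131, -0.246 ,  0.0256]), 0.16)]
top 0.84 2122
[ 0.55435239 -0.12990656  0.06996828] 0.0004817849809873508
handle 0.97 2313 323 394 162 235
[[337 166  11  10  31]] [[340.93548387 172.12903226]]
socket_a [(array([ 0.5628, -0.2461,  0.0386]), 0.61), (array([ 0.5582, -0.13  ,  0.2552]), 0.49), (array([ 0.6137, -0.235 ,  0.0344]), 0.45)]
cube [(array([ 0.7121, -0.0486,  0.0458]), 0.76)]
driver [(array([ 0.4148, -0.1558,  0.0257]), 0.92), (array([ 0.5616, -0.2484,  0.0403]), 0.32)]
```

```bash
cat >> h.py <<'E'
def redm2(f):
    hsv=cv2.cvtColor(f['image'],cv2.COLOR_RGB2HSV)
    m=(((hsv[...,0]<8)|(hsv[...,0]>170))&(hsv[...,1]>130)&(hsv[...,2]>60)).astype(np.uint8)
    return m
def cyl(f,hub,a):
    c=np.array([hub[0]+.062*np.cos(a),hub[1]+.062*np.sin(a)])
    t=np.linspace(0,2*np.pi,24)
    P=[[c[0]+.010*np.cos(q),c[1]+.010*np.sin(q),z] for z in (.258,.310) for q in t]
    h=cv2.convexHull(proj(f,P).astype(np.float32))
    m=np.zeros((384*4,512*4),np.uint8); cv2.fillConvexPoly(m,np.round(h*4+1.5).astype(int),1)
    return cv2.resize(m.astype(np.float32),(512,384),interpolation=cv2.INTER_AREA)
def handle_ang(fs,hub,a0=None):
    best=[]
    A=np.arange(-180,180,1) if a0 is None else np.arange(a0-25,a0+25,.5)
    for a in A:
        s=[]
        for f,m in fs:
            c=cyl(f,hub,np.radians(a)); s.append(np.minimum(c,m).sum()/np.maximum(c,m).sum())
        best.append((np.mean(s),a,s))
    return max(best,key=lambda q:q[0])
def redh(f,hub):
    m=redm2(f); h=proj(f,[[hub[0],hub[1],.28]])[0]
    yy,xx=np.mgrid[:384,:512]; m[np.hypot(xx-h[0],yy-h[1])>75]=0
    return m
E
python3 - <<'E'
from h import *
fs=[]
for n in ['scene','top']:
    f=eyes.grab_frame(n); m=redh(f,(.554,-.131)); fs.append((f,m)); print(n,m.sum())
for hub in [(.554,-.131),(.554,-.129),(.556,-.131),(.552,-.131),(.554,-.133)]:
    print(hub,handle_ang(fs,hub),[handle_ang([q],hub)[:2] for q in fs])
E
```

```text
scene 345
top 77
(0.554, -0.131) (np.float32(0.5546576), np.int64(46), [np.float32(0.6744389), np.float32(0.4348762)]) [(np.float32(0.68033713), np.int64(47)), (np.float32(0.44122967), np.int64(43))]
(0.554, -0.129) (np.float32(0.50089306), np.int64(43), [np.float32(0.58597976), np.float32(0.41580632)]) [(np.float32(0.59536266), np.int64(46)), (np.float32(0.41580632), np.int64(43))]
(0.556, -0.131) (np.float32(0.5049081), np.int64(47), [np.float32(0.59992844), np.float32(0.4098878)]) [(np.float32(0.60544056), np.int64(51)), (np.float32(0.4125308), np.int64(46))]
(0.552, -0.131) (np.float32(0.5701218), np.int64(43), [np.float32(0.7033261), np.float32(0.43691757)]) [(np.float32(0.7033261), np.int64(43)), (np.float32(0.4396706), np.int64(41))]
(0.554, -0.133) (np.float32(0.57153255), np.int64(43), [np.float32(0.69878143), np.float32(0.44428363)]) [(np.float32(0.7036329), np.int64(47)), (np.float32(0.44428363), np.int64(43))]
```

```bash
cat >> h.py <<'E'
def totool(R,d): return R.T@np.asarray(d,float)
R0=cv2.Rodrigues(np.array([-.599067,-3.08333,.0027]))[0]
E
python3 - <<'E'
from h import *
s=telemetry.get_state(); R=cv2.Rodrigues(s['tool_rot'])[0]; print(s['clock'],s['tool_pos'],R.round(4))
for w in [(.0,0,.125),(.555-.2248,-.02-.5558,.125)]: print(totool(R,w).round(4))
f=eyes.grab_frame('wrist'); print(f['mount'])
E
```

```text
1.5 [0.22467159 0.5563356  0.24763346] [[-9.273e-01  3.744e-01 -0.000e+00]
 [ 3.744e-01  9.273e-01 -1.000e-04]
 [ 0.000e+00 -1.000e-04 -1.000e+00]]
[ 0.    -0.    -0.125]
[-0.5218 -0.4103 -0.125 ]
[[ 6.10492534e-04 -9.64936776e-01 -2.62481706e-01  7.19730012e-02]
 [ 9.99999600e-01  4.17508715e-04  7.90999036e-04 -5.78741801e-04]
 [-6.53675660e-04 -2.62482084e-01  9.64936645e-01 -1.37119712e-01]
 [ 0.00000000e+00  0.00000000e+00  0.00000000e+00  1.00000000e+00]]
```

apply_moves(
  deltas=[
    [-1, 0, 0, -0.05, 0],
    [-1, 0, 0, -0.1, 0],
    [-1, 0, 0, -0.125, 0],
    [-1, 0, 0, -0.125, 0],
  ],
  newtons=20,
)

```text
clock: 1.95
tool_pos: [0.2257, 0.5583, 0.3776]
tool_rot: [0.598, 3.081, 0.013]
wrist_force: [-0.1, -1.0, -0.6]
width: 0.0592
```

apply_moves(
  deltas=[
    [-1, -0.037, -0.029, 0, 0],
    [-1, -0.074, -0.058, 0, 0],
    [-1, -0.111, -0.087, 0, 0],
    [-1, -0.148, -0.116, 0, 0],
    [-1, -0.185, -0.145, 0, 0],
  ],
)

```text
clock: 2.45
tool_pos: [0.3419, 0.3505, 0.3712]
tool_rot: [-0.598, -3.083, 0.003]
wrist_force: [1.3, -0.2, 0.5]
width: 0.0195
```

apply_moves(
  deltas=[
    [-1, -0.037, -0.029, 0, 0],
    [-1, -0.074, -0.058, 0, 0],
    [-1, -0.111, -0.087, 0, 0],
    [-1, -0.148, -0.116, 0, 0],
    [-1, -0.185, -0.145, 0, 0],
  ],
)

```text
clock: 2.95
tool_pos: [0.4591, 0.147, 0.3714]
tool_rot: [-0.599, -3.082, 0.001]
wrist_force: [0.7, 0.1, 0.8]
width: 0.0008
```

apply_moves(
  deltas=[
    [-1, -0.037, -0.029, 0, 0],
    [-1, -0.074, -0.058, 0, 0],
    [-1, -0.111, -0.087, 0, 0],
    [-1, -0.152, -0.12, 0, 0],
    [-1, -0.152, -0.12, 0, 0],
  ],
)

```text
clock: 3.45
tool_pos: [0.557, -0.0242, 0.3706]
tool_rot: [-0.607, -3.082, 0.004]
wrist_force: [-0.5, 0.1, -1.0]
width: 0.0005
```

Run:
```python
from h import *
s=telemetry.get_state(); print(s['clock'],s['tool_pos'],s['tool_rot'],s['width'],s['joint_positions'])
f=eyes.grab_frame('wrist'); save(f,'w1.png'); np.savez('w1.npz',image=f['image'],K=f['K'],k1=f['k1'],mount=f['mount'],pos=s['tool_pos'],rot=s['tool_rot'])
f=eyes.grab_frame('scene'); save(f,'s1.png')
```

```text
3.45 [ 0.55703559 -0.02420404  0.37058525] [-0.60650368 -3.08152164  0.00353543] 0.0005308022705722766 [-0.16588287  0.21003544  1.41898596 -0.0022271   1.51358529 -1.34787959]
```

View pics/w1.png

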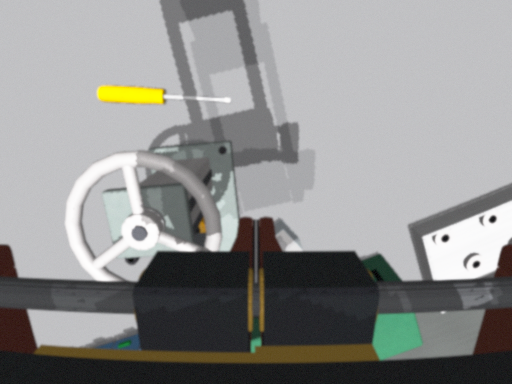

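View pics/s1.png

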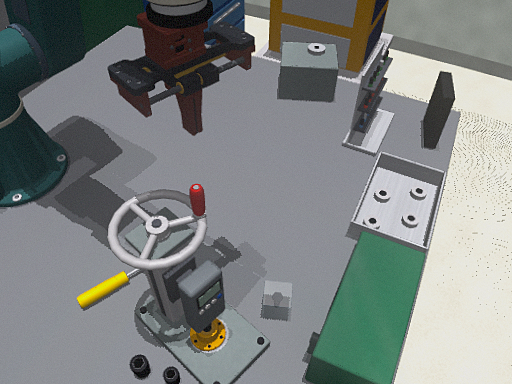

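```bash
cat >> h.py <<'E'
def wristcam(s,f):
    T=np.eye(4); T[:3,:3]=cv2.Rodrigues(np.array(s['tool_rot']))[0]; T[:3,3]=s['tool_pos']
    C=np.linalg.inv(T@np.array(f['mount']))
    g=dict(f); g['rvec']=cv2.Rodrigues(C[:3,:3])[0].ravel(); g['tvec']=C[:3,3]; return g
E
python3 - <<'E'
from h import *
s=telemetry.get_state(); f=eyes.grab_frame('wrist'); g=wristcam(s,f)
for d in eyes.outline_of(f,'wheel')[:1]:
    m=d['pixels'].astype(np.uint8); print(d['conf'],m.sum())
    m[244:]=0
    h=cv2.convexHull(max(cv2.findContours(m,0,1)[0],key=len)).reshape(-1,2); h=h[h[:,1]<238]
    P=toplane(g,h,.249); r=circfit(P); print(r.x,np.abs(r.fun).mean())
hub=toplane(g,[[139,232]],.256)[0]; print(hub)
for p in [(131,180),(90,262),(185,244)]:
    q=toplane(g,[p],.25)[0]; d=q-np.array([.554,-.131,.25]); print(q,np.degrees(np.arctan2(d[1],d[0])))
fs=[]
for n in ['scene','top']:
    f=eyes.grab_frame(n); m=redh(f,(.554,-.131)); fs.append((f,m)); print(n,m.sum())
np.savez('ref.npz',ms=fs[0][1],mt=fs[1][1])
v=[]
for f,m in fs:
    c=cyl(f,(.554,-.131),np.radians(45)); u=np.argwhere(c>0).mean(0).astype(int)
    im=f['image'].copy(); sl=(slice(u[0]-40,u[0]+40),slice(u[1]-40,u[1]+40))
    a=im.copy(); a[m>0]=[0,255,0]; b=im.copy(); b[c>.5]=[0,0,255]
    v.append(np.hstack([cv2.resize(q[sl],(250,250),interpolation=0) for q in (im,a,b)]))
cv2.imwrite('pics/hc.png',np.vstack(v)[:,:,::-1])
E
```

```text
0.96 7816
[ 0.55302706 -0.13170397  0.07128272] 0.0004298677913121705
[ 0.54996586 -0.12726861  0.256     ]
[ 0.50683527 -0.11472189  0.25      ] 160.95875449610222
[ 0.56092722 -0.18827951  0.25      ] -83.1042984476818
[ 0.5769697  -0.09721733  0.25      ] 55.78722249752509
scene 352
top 4
```

View pics/hc.png

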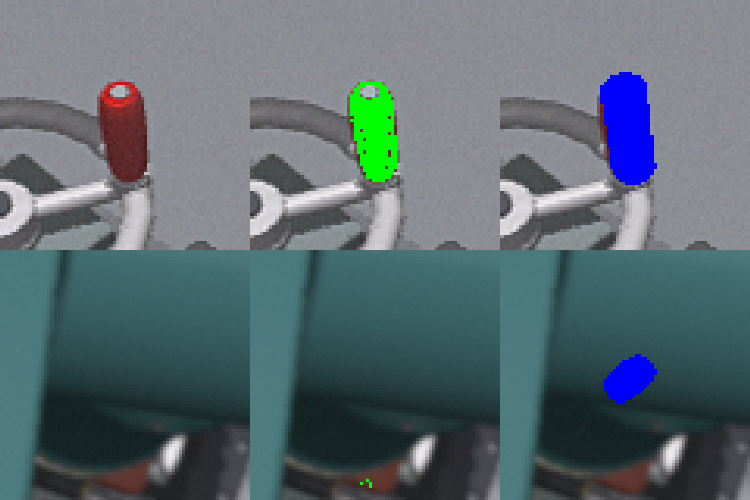

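```bash
cat > plan.py <<'E'
from h import *
import sys
H=np.array([.5535,-.1312]); hx,hy,r=.010,.0135,.010
Rw=R0[:2,:2]  # tool xy -> world
def d_off(tdir):
    # distance from rect centre to circle centre along dir (tool frame) at touch
    t=Rw.T@tdir
    lo,hi=0,.06
    for _ in range(40):
        m=(lo+hi)/2; p=np.abs(m*t)-[hx,hy]
        sd=np.linalg.norm(np.maximum(p,0))+min(max(p[0],p[1]),0)
        if sd<r: lo=m
        else: hi=m
    return lo
def tool(th):
    a=np.radians(th); e=np.array([np.cos(a),np.sin(a)]); t=np.array([np.sin(a),-np.cos(a)])
    return H+.062*e-t*d_off(t)
E
python3 - <<'E'
from plan import *
for i in range(4):
    s=telemetry.get_state(); print(s['clock'],s['tool_pos'],s['tool_rot']); eyes.grab_frame('scene')
for th in range(60,-330,-15): print(th,tool(th).round(4),end=';')
E
```

```text
3.75 [ 0.55427681 -0.01786939  0.37236787] [-5.96510541e-01 -3.08344891e+00 -4.11050614e-04]
3.8 [ 0.55442112 -0.0179101   0.3726195 ] [-5.96341953e-01 -3.08401594e+00 -2.06114497e-04]
3.85 [ 0.55456816 -0.01797655  0.37275775] [-5.96328758e-01 -3.08440353e+00 -1.47657192e-04]
3.9 [ 0.55472401 -0.01812209  0.37287851] [5.96484830e-01 3.08423278e+00 8.97481398e-05]
60 [ 0.567  -0.0674];45 [ 0.582 -0.072];30 [ 0.5946 -0.0784];15 [ 0.6065 -0.0893];0 [ 0.6155 -0.1059];-15 [ 0.6195 -0.1244];-30 [ 0.6191 -0.1416];-45 [ 0.6154 -0.157 ];-60 [ 0.6077 -0.1715];-75 [ 0.5936 -0.1846];-90 [ 0.5751 -0.1932];-105 [ 0.5569 -0.1963];-120 [ 0.54  -0.195];-135 [ 0.525  -0.1904];-150 [ 0.5124 -0.184 ];-165 [ 0.5005 -0.1731];-180 [ 0.4915 -0.1565];-195 [ 0.4875 -0.138 ];-210 [ 0.4879 -0.1208];-225 [ 0.4916 -0.1054];-240 [ 0.4993 -0.0909];-255 [ 0.5134 -0.0778];-270 [ 0.5319 -0.0692];-285 [ 0.5501 -0.0661];-300 [ 0.567  -0.0674];-315 [ 0.582 -0.072];
```

Run:
```python
from plan import *
for i in range(2):
    s=telemetry.get_state(); f=eyes.grab_frame('wrist'); g=wristcam(s,f); print(s['tool_pos'])
    m=eyes.outline_of(f,'wheel')[0]['pixels'].astype(np.uint8); m[244:]=0
    h=cv2.convexHull(max(cv2.findContours(m,0,1)[0],key=len)).reshape(-1,2); h=h[h[:,1]<238]
    r=circfit(toplane(g,h,.249)); print(r.x)
p0=s['tool_pos']
a=np.array([.563,-.050]); print('cmd now',p0)
print('to approach',totool(R0,[*(a-p0[:2]),0]).round(4))
```

```text
[ 0.55482461 -0.01831687  0.37289835]
[ 0.55292467 -0.13157498  0.07094201]
[ 0.5549894  -0.01868087  0.3728777 ]
[ 0.55275842 -0.13162456  0.07072372]
cmd now [ 0.5549894  -0.01868087  0.3728777 ]
to approach [-0.0192 -0.026   0.    ]
```

apply_moves(
  deltas=[
    [-1, -0.019, -0.026, 0, 0],
    [-1, -0.019, -0.026, 0.04, 0],
    [-1, -0.019, -0.026, 0.07, 0],
    [-1, -0.019, -0.026, 0.083, 0],
    [-1, -0.019, -0.026, 0.083, 0],
  ],
)

```text
clock: 4.65
tool_pos: [0.5618, -0.0503, 0.2879]
tool_rot: [-0.598, -3.08, 0.0]
wrist_force: [-0.2, 0.2, 1.0]
width: 0.0002
```

Run:
```python
from plan import *
f=eyes.grab_frame('scene'); save(f,'s2.png')
for i in range(4): f=eyes.grab_frame('scene')
s=telemetry.get_state(); print(s['clock'],s['tool_pos'],s['tool_rot'],s['wrist_force'])
p=s['tool_pos'][:2]
for th in (60,55,50,48,46,44,42,40,35,30): print(th,totool(R0,[*(tool(th)-p),0])[:2].round(4))
```

```text
4.9 [ 0.56412075 -0.05061709  0.2914146 ] [ 5.98188455e-01  3.08098548e+00 -2.67655018e-04] [-0.21578916 -0.50657424  0.09714985]
60 [-0.009  -0.0145]
55 [-0.0143 -0.0137]
50 [-0.0195 -0.0132]
48 [-0.0215 -0.0132]
46 [-0.0236 -0.0131]
44 [-0.0256 -0.0132]
42 [-0.0275 -0.0132]
40 [-0.0294 -0.0133]
35 [-0.0341 -0.0137]
30 [-0.0387 -0.0144]
```

View pics/s2.png

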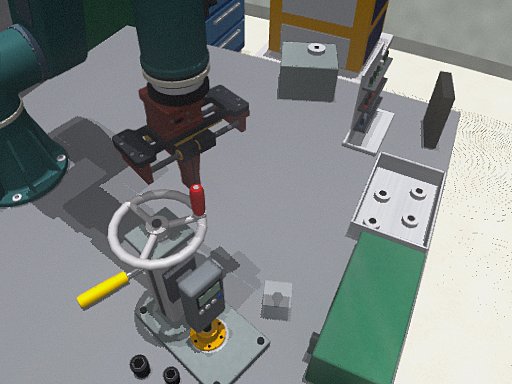

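Run:
```python
from plan import *
c=np.array([.5637,-.0505])
ths=[60,55,50,47,44]+list(np.arange(39,-291,-5.))
for k in range(0,len(ths),5):
    rows=[]
    for th in ths[k:k+5]:
        d=(Rw.T@(tool(th)-c)).round(4); d=np.round(d*2000)/2000
        rows.append([-1,*map(float,d),0,0])
    c=c+Rw@np.array(rows[-1][1:3]); print(ths[k+len(rows)-1],c.round(4),rows)
```

```text
44 [ 0.5829 -0.0723] [[-1, -0.0095, -0.0145, 0, 0], [-1, -0.0145, -0.0135, 0, 0], [-1, -0.02, -0.013, 0, 0], [-1, -0.023, -0.013, 0, 0], [-1, -0.026, -0.013, 0, 0]]
19.0 [ 0.6033 -0.0859] [[-1, -0.005, -0.0005, 0, 0], [-1, -0.0095, -0.001, 0, 0], [-1, -0.014, -0.0015, 0, 0], [-1, -0.019, -0.003, 0, 0], [-1, -0.024, -0.005, 0, 0]]
-6.0 [ 0.6176 -0.1133] [[-1, -0.005, -0.0025, 0, 0], [-1, -0.01, -0.006, 0, 0], [-1, -0.015, -0.01, 0, 0], [-1, -0.0195, -0.015, 0, 0], [-1, -0.0235, -0.02, 0, 0]]
-31.0 [ 0.6186 -0.1428] [[-1, -0.0035, -0.0055, 0, 0], [-1, -0.0065, -0.0105, 0, 0], [-1, -0.009, -0.016, 0, 0], [-1, -0.011, -0.0215, 0, 0], [-1, -0.012, -0.027, 0, 0]]
-56.0 [ 0.6103 -0.1675] [[-1, -0.0015, -0.005, 0, 0], [-1, -0.002, -0.0105, 0, 0], [-1, -0.0025, -0.0155, 0, 0], [-1, -0.0025, -0.0205, 0, 0], [-1, -0.0015, -0.026, 0, 0]]
-81.0 [ 0.586  -0.1889] [[-1, 0.001, -0.006, 0, 0], [-1, 0.0035, -0.0115, 0, 0], [-1, 0.006, -0.0175, 0, 0], [-1, 0.01, -0.0235, 0, 0], [-1, 0.0145, -0.029, 0, 0]]
-106.0 [ 0.5556 -0.1961] [[-1, 0.0045, -0.0045, 0, 0], [-1, 0.0095, -0.009, 0, 0], [-1, 0.0145, -0
[... 553 characters left out ...]
 0.4876 -0.1255] [[-1, 0.004, 0.0055, 0, 0], [-1, 0.0075, 0.0105, 0, 0], [-1, 0.0105, 0.016, 0, 0], [-1, 0.013, 0.0215, 0, 0], [-1, 0.0145, 0.0265, 0, 0]]
-231.0 [ 0.4938 -0.0994] [[-1, 0.0015, 0.0055, 0, 0], [-1, 0.003, 0.011, 0, 0], [-1, 0.0035, 0.016, 0, 0], [-1, 0.004, 0.021, 0, 0], [-1, 0.004, 0.0265, 0, 0]]
-256.0 [ 0.5147 -0.0771] [[-1, -0.001, 0.0055, 0, 0], [-1, -0.002, 0.011, 0, 0], [-1, -0.0045, 0.017, 0, 0], [-1, -0.007, 0.023, 0, 0], [-1, -0.011, 0.0285, 0, 0]]
-281.0 [ 0.5454 -0.0663] [[-1, -0.0045, 0.0055, 0, 0], [-1, -0.009, 0.0105, 0, 0], [-1, -0.014, 0.0145, 0, 0], [-1, -0.019, 0.018, 0, 0], [-1, -0.0245, 0.0215, 0, 0]]
-286.0 [ 0.5515 -0.0661] [[-1, -0.0055, 0.0025, 0, 0]]
```

apply_moves(
  deltas=[
    [-1, -0.0095, -0.0145, 0, 0],
    [-1, -0.0145, -0.0135, 0, 0],
    [-1, -0.02, -0.013, 0, 0],
    [-1, -0.023, -0.013, 0, 0],
    [-1, -0.026, -0.013, 0, 0],
  ],
)

```text
clock: 5.4
tool_pos: [0.5822, -0.0724, 0.2895]
tool_rot: [-0.599, -3.083, 0.0]
wrist_force: [-4.0, -1.0, 1.5]
width: 0.0005
```

apply_moves(
  deltas=[
    [-1, -0.005, -0.0005, 0, 0],
    [-1, -0.0095, -0.001, 0, 0],
    [-1, -0.014, -0.0015, 0, 0],
    [-1, -0.019, -0.003, 0, 0],
    [-1, -0.024, -0.005, 0, 0],
  ],
)

```text
clock: 5.9
tool_pos: [0.6031, -0.0857, 0.2895]
tool_rot: [-0.599, -3.084, -0.001]
wrist_force: [-2.4, 1.9, -0.1]
width: 0.0009
```

Run:
```python
from plan import *
f=eyes.grab_frame('scene'); f=eyes.grab_frame('scene'); cv2.imwrite('pics/s3.png',cv2.resize(f['image'][120:300,80:300,::-1],None,fx=3,fy=3))
s=telemetry.get_state(); print(s['clock'],s['tool_pos'],s['wrist_force'])
print(handle_ang([(f,redh(f,H))],H))
```

```text
6.0 [ 0.60404616 -0.08623662  0.28974608] [-0.41673463  0.5299946   0.03416326]
(np.float32(0.71219337), np.int64(17), [np.float32(0.71219337)])
```

View pics/s3.png

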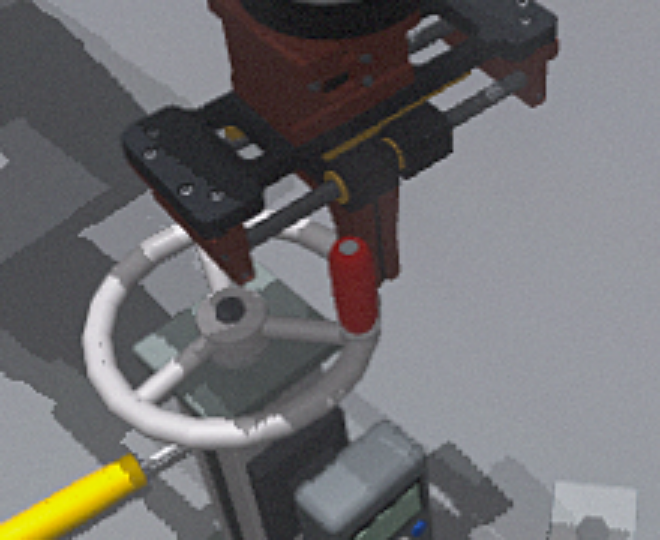

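apply_moves(
  deltas=[
    [-1, -0.005, -0.0025, 0, 0],
    [-1, -0.01, -0.006, 0, 0],
    [-1, -0.015, -0.01, 0, 0],
    [-1, -0.0195, -0.015, 0, 0],
    [-1, -0.0235, -0.02, 0, 0],
  ],
)

```text
clock: 6.5
tool_pos: [0.6173, -0.1139, 0.2898]
tool_rot: [0.599, 3.084, -0.0]
wrist_force: [-1.2, 1.6, 1.1]
width: 0.0006
```

apply_moves(
  deltas=[
    [-1, -0.0035, -0.0055, 0, 0],
    [-1, -0.0065, -0.0105, 0, 0],
    [-1, -0.009, -0.016, 0, 0],
    [-1, -0.011, -0.0215, 0, 0],
    [-1, -0.012, -0.027, 0, 0],
  ],
)

```text
clock: 7.0
tool_pos: [0.6179, -0.1432, 0.2896]
tool_rot: [-0.599, -3.084, -0.0]
wrist_force: [-1.1, 2.1, -0.2]
width: 0.0007
```

apply_moves(
  deltas=[
    [-1, -0.0015, -0.005, 0, 0],
    [-1, -0.002, -0.0105, 0, 0],
    [-1, -0.0025, -0.0155, 0, 0],
    [-1, -0.0025, -0.0205, 0, 0],
    [-1, -0.0015, -0.026, 0, 0],
  ],
)

```text
clock: 7.5
tool_pos: [0.6094, -0.1675, 0.2895]
tool_rot: [-0.599, -3.083, -0.001]
wrist_force: [-0.9, 5.0, -0.3]
width: 0.0002
```

Run:
```python
from plan import *
f=eyes.grab_frame('scene'); f=eyes.grab_frame('scene'); cv2.imwrite('pics/s4.png',cv2.resize(f['image'][120:300,80:300,::-1],None,fx=3,fy=3))
s=telemetry.get_state(); print(s['clock'],s['tool_pos'],s['wrist_force'])
print(handle_ang([(f,redh(f,H))],H))
```

```text
7.6 [ 0.60944988 -0.16858319  0.28977549] [ 0.03617723  0.79393228 -0.07355827]
(np.float32(0.3844562), np.int64(-57), [np.float32(0.3844562)])
```

View pics/s4.png

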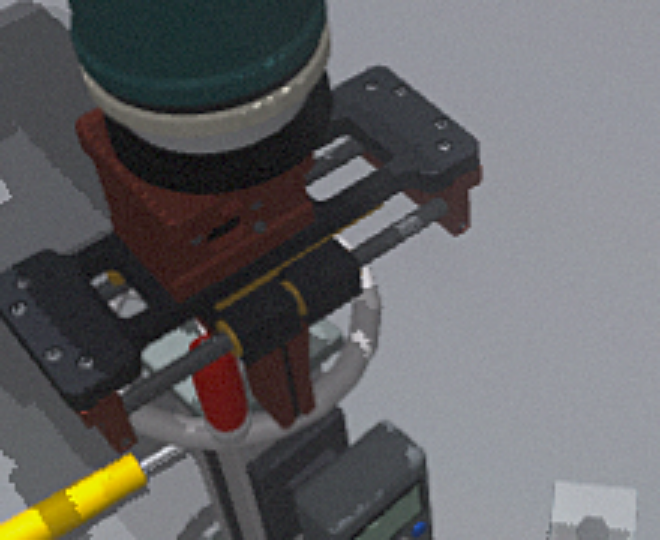

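apply_moves(
  deltas=[
    [-1, 0.001, -0.006, 0, 0],
    [-1, 0.0035, -0.0115, 0, 0],
    [-1, 0.006, -0.0175, 0, 0],
    [-1, 0.01, -0.0235, 0, 0],
    [-1, 0.0145, -0.029, 0, 0],
  ],
)

```text
clock: 8.1
tool_pos: [0.5852, -0.1899, 0.2899]
tool_rot: [0.599, 3.083, -0.001]
wrist_force: [2.2, 0.7, 0.3]
width: 0.0004
```

apply_moves(
  deltas=[
    [-1, 0.0045, -0.0045, 0, 0],
    [-1, 0.0095, -0.009, 0, 0],
    [-1, 0.0145, -0.0125, 0, 0],
    [-1, 0.02, -0.0155, 0, 0],
    [-1, 0.0255, -0.018, 0, 0],
  ],
)

```text
clock: 8.6
tool_pos: [0.5545, -0.1961, 0.2897]
tool_rot: [0.599, 3.084, -0.0]
wrist_force: [2.0, 1.2, 0.4]
width: 0.0004
```

apply_moves(
  deltas=[
    [-1, 0.005, -0.0025, 0, 0],
    [-1, 0.0105, -0.004, 0, 0],
    [-1, 0.016, -0.005, 0, 0],
    [-1, 0.021, -0.006, 0, 0],
    [-1, 0.0265, -0.006, 0, 0],
  ],
)

```text
clock: 9.1
tool_pos: [0.528, -0.1917, 0.2898]
tool_rot: [0.599, 3.083, -0.0]
wrist_force: [3.7, 0.4, -0.1]
width: 0.0004
```

Run:
```python
from plan import *
f=eyes.grab_frame('scene'); f=eyes.grab_frame('scene'); cv2.imwrite('pics/s5.png',cv2.resize(f['image'][120:300,80:300,::-1],None,fx=3,fy=3))
s=telemetry.get_state(); print(s['clock'],s['tool_pos'],s['wrist_force'],s['joint_positions'])
print(handle_ang([(f,redh(f,H))],H))
```

```text
9.2 [ 0.5269558  -0.19148041  0.2896487 ] [ 0.32238048 -0.29249997 -0.45284702] [-4.71196371e-01  2.67097253e-01  1.53835013e+00 -8.68303760e-04
  1.33745181e+00 -1.65818051e+00]
(np.float32(0.0), np.int64(-180), [np.float32(0.0)])
```

View pics/s5.png

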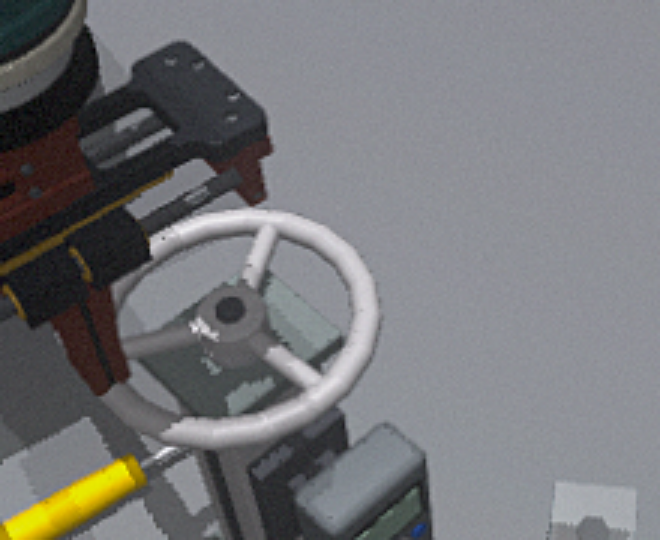

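apply_moves(
  deltas=[
    [-1, 0.005, 0, 0, 0],
    [-1, 0.01, 0, 0, 0],
    [-1, 0.0145, 0.0005, 0, 0],
    [-1, 0.019, 0.001, 0, 0],
    [-1, 0.024, 0.0025, 0, 0],
  ],
)

```text
clock: 9.7
tool_pos: [0.5063, -0.1807, 0.2897]
tool_rot: [-0.599, -3.084, 0.002]
wrist_force: [2.0, -1.1, 1.2]
width: 0.0006
```

apply_moves(
  deltas=[
    [-1, 0.005, 0.002, 0, 0],
    [-1, 0.01, 0.0045, 0, 0],
    [-1, 0.015, 0.008, 0, 0],
    [-1, 0.02, 0.0125, 0, 0],
    [-1, 0.0245, 0.017, 0, 0],
  ],
)

```text
clock: 10.2
tool_pos: [0.4899, -0.155, 0.2896]
tool_rot: [-0.599, -3.083, 0.0]
wrist_force: [0.6, -2.0, -0.5]
width: 0.0
```

apply_moves(
  deltas=[
    [-1, 0.004, 0.0055, 0, 0],
    [-1, 0.0075, 0.0105, 0, 0],
    [-1, 0.0105, 0.016, 0, 0],
    [-1, 0.013, 0.0215, 0, 0],
    [-1, 0.0145, 0.0265, 0, 0],
  ],
)

```text
clock: 10.7
tool_pos: [0.487, -0.125, 0.2897]
tool_rot: [0.599, 3.084, -0.0]
wrist_force: [1.1, -3.2, 1.0]
width: 0.0009
```

apply_moves(
  deltas=[
    [-1, 0.0015, 0.0055, 0, 0],
    [-1, 0.003, 0.011, 0, 0],
    [-1, 0.0035, 0.016, 0, 0],
    [-1, 0.004, 0.021, 0, 0],
    [-1, 0.004, 0.0265, 0, 0],
  ],
)

```text
clock: 11.2
tool_pos: [0.4934, -0.0993, 0.2897]
tool_rot: [0.599, 3.084, -0.001]
wrist_force: [0.3, -3.7, -0.5]
width: 0.0007
```

Run:
```python
from plan import *
f=eyes.grab_frame('scene'); f=eyes.grab_frame('scene'); cv2.imwrite('pics/s6.png',cv2.resize(f['image'][120:300,80:300,::-1],None,fx=3,fy=3))
s=telemetry.get_state(); print(s['clock'],s['tool_pos'],s['wrist_force'],s['joint_positions'])
print(handle_ang([(f,redh(f,H))],H))
```

```text
11.3 [ 0.49312911 -0.0983946   0.28955585] [-0.37363378  0.63938719  0.57149546] [-3.34991663e-01  1.79830190e-01  1.65596261e+00  8.62292320e-04
  1.30668571e+00 -1.52277865e+00]
(np.float32(0.7403692), np.int64(131), [np.float32(0.7403692)])
```

View pics/s6.png

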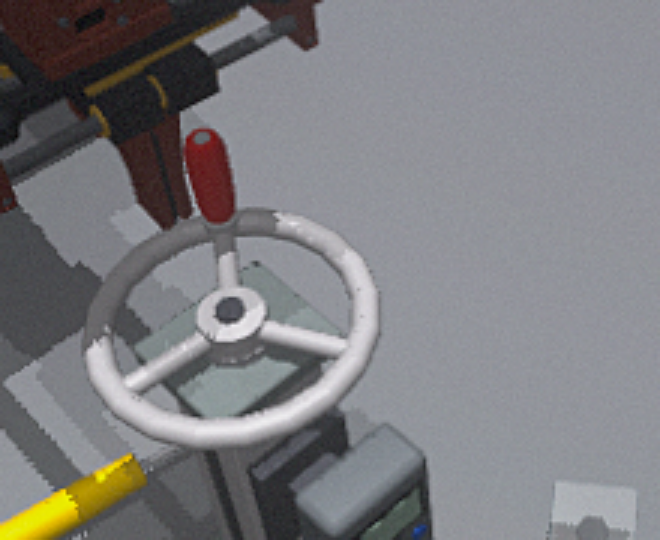

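apply_moves(
  deltas=[
    [-1, -0.001, 0.0055, 0, 0],
    [-1, -0.002, 0.011, 0, 0],
    [-1, -0.0045, 0.017, 0, 0],
    [-1, -0.007, 0.023, 0, 0],
    [-1, -0.011, 0.0285, 0, 0],
  ],
)

```text
clock: 11.8
tool_pos: [0.5137, -0.0761, 0.2893]
tool_rot: [-0.598, -3.082, -0.001]
wrist_force: [-2.0, -0.2, 0.4]
width: 0.0006
```

apply_moves(
  deltas=[
    [-1, -0.0045, 0.0055, 0, 0],
    [-1, -0.009, 0.0105, 0, 0],
    [-1, -0.014, 0.0145, 0, 0],
    [-1, -0.019, 0.018, 0, 0],
    [-1, -0.0245, 0.0215, 0, 0],
  ],
)

```text
clock: 12.3
tool_pos: [0.5452, -0.0663, 0.2896]
tool_rot: [-0.599, -3.084, 0.0]
wrist_force: [-1.1, 0.0, 0.5]
width: 0.0004
```

Run:
```python
from plan import *
f=eyes.grab_frame('scene'); f=eyes.grab_frame('scene')
s=telemetry.get_state(); print(s['clock'],s['tool_pos'],s['wrist_force'])
m=redh(f,H)
print(handle_ang([(f,m)],H,75)[:2], handle_ang([(f,np.load('ref.npz')['ms'])],H,45)[:2], np.argwhere(m).mean(0),np.argwhere(np.load('ref.npz')['ms']).mean(0))
c=np.array([.5454,-.0663])
for th in (-286,-291,-295,-299,-302,-305,-308,-310,-312,-314,-316): print(th,(Rw.T@(tool(th)-c)).round(4))
```

```text
12.4 [ 0.54619564 -0.06624949  0.2897258 ] [-0.38922021  0.16856591  0.76596703]
(np.float32(0.74658436), np.float64(79.5)) (np.float32(0.70615035), np.float64(46.5)) [184.54874652 184.86072423] [199.67897727 197.35227273]
-286 [-0.0053  0.0024]
-291 [-0.0107  0.0045]
-295 [-0.0151  0.0058]
-299 [-0.0194  0.0069]
-302 [-0.0226  0.0074]
-305 [-0.0258  0.0079]
-308 [-0.0289  0.0082]
-310 [-0.031   0.0083]
-312 [-0.033   0.0084]
-314 [-0.035   0.0084]
-316 [-0.037   0.0084]
```

apply_moves(
  deltas=[
    [-1, -0.0055, 0.0025, 0, 0],
    [-1, -0.0105, 0.0045, 0, 0],
    [-1, -0.0155, 0.006, 0, 0],
    [-1, -0.02, 0.007, 0, 0],
    [-1, -0.0255, 0.008, 0, 0],
  ],
)

```text
clock: 12.9
tool_pos: [0.5716, -0.0686, 0.2896]
tool_rot: [-0.599, -3.083, 0.0]
wrist_force: [-3.5, -1.2, -0.2]
width: 0.0005
```

Run:
```python
from plan import *
f=eyes.grab_frame('scene'); f=eyes.grab_frame('scene')
f=eyes.grab_frame('scene'); f=eyes.grab_frame('scene')
cv2.imwrite('pics/s7.png',cv2.resize(f['image'][120:300,80:300,::-1],None,fx=3,fy=3))
s=telemetry.get_state(); print(s['clock'],s['tool_pos'],s['wrist_force'])
m=redh(f,H)
print(handle_ang([(f,m)],H,55)[:2], np.argwhere(m).mean(0))
for a in (40,44,46,50,55,60): print(a,proj(f,[[H[0]+.062*np.cos(np.radians(a)),H[1]+.062*np.sin(np.radians(a)),.284]])[0])
```

```text
13.1 [ 0.57236101 -0.06843154  0.28986059] [-0.23345334 -0.10835333  0.39517343]
(np.float32(0.7326142), np.float64(56.0)) [194.77567568 194.61351351]
40 [198.95381298 201.71247667]
44 [198.35406092 199.45002497]
46 [197.97680056 198.3444519 ]
50 [197.07147376 196.19031517]
55 [195.66606235 193.61559148]
60 [193.97035322 191.1864783 ]
```

View pics/s7.png

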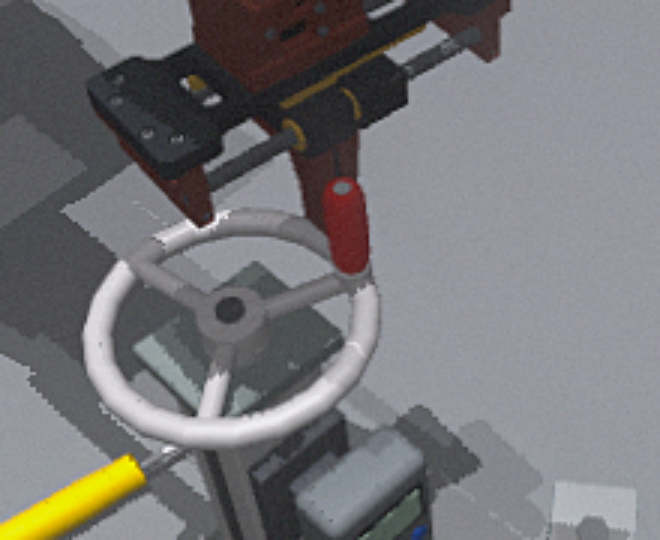

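apply_moves(
  deltas=[
    [-1, -0.003, 0.0005, 0, 0],
    [-1, -0.006, 0.0005, 0, 0],
    [-1, -0.008, 0.0005, 0, 0],
    [-1, -0.008, 0.0005, 0, 0],
    [-1, -0.008, 0.0005, 0, 0],
  ],
)

```text
clock: 13.6
tool_pos: [0.5793, -0.071, 0.2896]
tool_rot: [0.599, 3.084, 0.0]
wrist_force: [-1.5, -0.6, 0.2]
width: 0.0002
```

```bash
cat > cmp.py <<'E'
from plan import *
ref=cv2.imread('pics/scene0.png')[:,:,::-1]
def shift(im,name):
    # handle top (light cap + red) patch match, subpixel
    out=[]
    for (r0,r1,c0,c1) in [(181,200,186,208),(196,216,188,210)]:
        t=np.ascontiguousarray(ref[r0:r1,c0:c1]).astype(np.float32); s=np.ascontiguousarray(im[r0-15:r1+15,c0-15:c1+15]).astype(np.float32)
        R=cv2.matchTemplate(s,t,cv2.TM_CCOEFF_NORMED); _,v,_,(x,y)=cv2.minMaxLoc(R)
        def sub(a,b,c): return .5*(a-c)/(a-2*b+c)
        out.append((round(v,3),x-15+sub(*R[y,x-1:x+2]),y-15+sub(*R[y-1:y+2,x])))
    print(name,[tuple(np.round(o,2)) for o in out])
E
python3 - <<'E'
from cmp import *
shift(cv2.imread('pics/s1.png')[:,:,::-1],'s1'); shift(cv2.imread('pics/s2.png')[:,:,::-1],'s2')
for i in range(3): f=eyes.grab_frame('scene')
save(f,'s8.png')
s=telemetry.get_state(); print(s['clock'],s['tool_pos'],s['wrist_force'])
m=redh(f,H); print(handle_ang([(f,m)],H,50)[:2], np.argwhere(m).mean(0)); shift(f['image'],'now')
E
```

```text
s1 [(np.float64(0.91), np.float64(-0.05), np.float64(0.03)), (np.float64(0.9), np.float64(-0.11), np.float64(-0.04))]
s2 [(np.float64(0.72), np.float64(-0.05), np.float64(0.1)), (np.float64(0.9), np.float64(-0.11), np.float64(-0.06))]
13.75 [ 0.57930964 -0.07091352  0.28968074] [-0.3953671  -1.34162618 -1.23575783]
(np.float32(0.7192002), np.float64(49.5)) [197.95212766 196.17287234]
now [(np.float64(0.46), np.float64(-0.94), np.float64(-0.78)), (np.float64(0.81), np.float64(-0.57), np.float64(-1.13))]
```

apply_moves(
  deltas=[
    [-1, -0.001, 0, 0, 0],
    [-1, -0.002, 0, 0, 0],
    [-1, -0.0025, 0, 0, 0],
    [-1, -0.0025, 0, 0, 0],
    [-1, -0.0025, 0, 0, 0],
  ],
)

```text
clock: 14.25
tool_pos: [0.5813, -0.072, 0.2896]
tool_rot: [-0.599, -3.084, 0.0]
wrist_force: [-3.2, -1.2, 1.0]
width: 0.0005
```

apply_moves(
  deltas=[
    [-1, 0.01, 0.003, 0, 0],
    [-1, 0.02, 0.01, 0, 0],
    [-1, 0.025, 0.03, 0, 0],
    [-1, 0.025, 0.045, 0, 0],
    [-1, 0.025, 0.045, 0, 0],
  ],
)

```text
clock: 14.75
tool_pos: [0.5756, -0.0188, 0.2899]
tool_rot: [0.595, 3.084, 0.001]
wrist_force: [-0.7, -0.0, 0.3]
width: 0.0003
```

Run:
```python
from cmp import *
for i in range(3):
    f=eyes.grab_frame('scene'); shift(f['image'],'now')
save(f,'s9.png')
s=telemetry.get_state(); print(s['clock'],s['tool_pos'],s['wrist_force'])
m=redh(f,H); print(handle_ang([(f,m)],H,50)[:2], np.argwhere(m).mean(0))
r=ref.copy(); print(np.argwhere(redh(dict(f,image=np.ascontiguousarray(ref)),H)).mean(0))
cv2.imwrite('pics/cmp.png',np.hstack([cv2.resize(q[150:260,90:220,::-1],None,fx=3,fy=3,interpolation=0) for q in (ref,f['image'])]))
```

```text
now [(np.float64(0.79), np.float64(-0.06), np.float64(0.16)), (np.float64(0.9), np.float64(-0.11), np.float64(-0.1))]
now [(np.float64(0.79), np.float64(-0.06), np.float64(0.15)), (np.float64(0.9), np.float64(-0.11), np.float64(-0.1))]
now [(np.float64(0.79), np.float64(-0.03), np.float64(0.13)), (np.float64(0.9), np.float64(-0.1), np.float64(-0.1))]
14.9 [ 0.57515665 -0.02089432  0.2896646 ] [0.28713141 0.82039993 0.80539386]
(np.float32(0.71884865), np.float64(47.5)) [199.89502762 197.35635359]
[199.61583578 197.30498534]
```

View pics/cmp.png

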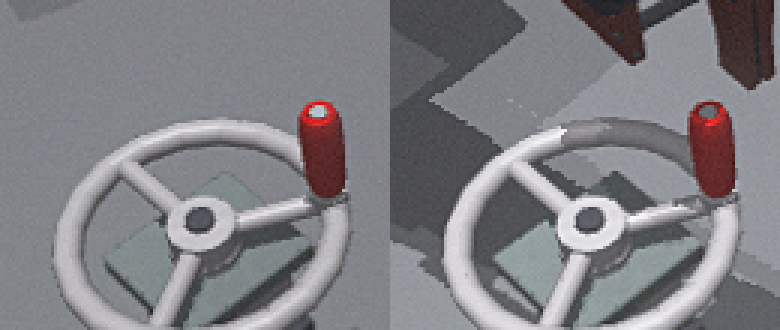

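apply_moves(
  deltas=[
    [-1, 0, 0.02, -0.03, 0],
    [-1, 0, 0.04, -0.07, 0],
    [-1, 0, 0.06, -0.08, 0],
    [-1, 0, 0.06, -0.08, 0],
    [-1, 0, 0.06, -0.08, 0],
  ],
)

```text
clock: 15.4
tool_pos: [0.5972, 0.0342, 0.3691]
tool_rot: [-0.599, -3.083, 0.001]
wrist_force: [1.1, 0.3, -0.4]
width: 0.0003
```

Run:
```python
from cmp import *
for i in range(3): f=eyes.grab_frame('scene')
shift(f['image'],'now'); save(f,'s10.png')
for (n,r0,r1,c0,c1) in [('collar',325,355,185,235),('gauge',265,320,180,228),('sockets',350,384,125,185),('cube',275,325,255,300),('driver',265,312,72,140)]:
    t=np.ascontiguousarray(ref[r0:r1,c0:c1]); s=f['image'][r0-8:r1+8,c0-8:c1+8]
    R=cv2.matchTemplate(np.ascontiguousarray(s),t,cv2.TM_CCOEFF_NORMED); _,v,_,l=cv2.minMaxLoc(R); print(n,v,np.array(l)-(8,8))
print(order.job_done()); s=telemetry.get_state(); print(s['clock'],s['wrist_force'])
```

```text
now [(np.float64(1.0), np.float64(-0.02), np.float64(0.0)), (np.float64(0.98), np.float64(0.01), np.float64(-0.07))]
collar 0.9863259196281433 [0 0]
gauge 0.8856847882270813 [0 2]
sockets 0.9954374432563782 [0 0]
cube 0.9567936062812805 [0 0]
driver 0.9964547157287598 [0 0]
the job is handed in; nothing more can be done
None
the job is handed in; nothing more can be done
```

The hand wheel has been pushed clockwise through one full turn, and the job is handed in. The fingers stayed shut and pushed the handle from behind the whole way. They were then backed off and raised clear, at about 15.5 s on the clock.

**Handle position:** in the scene camera it is within 0.1 px of where it started, which is under about 0.3°. A coarser silhouette fit, taken just before the final lift, disagreed slightly, reading 47.5° against 46.5° at the start. I trusted the picture match because the coarse fit is the less exact of the two.

**Gauge:** it shows 2 px lower in the picture, which fits the expected 5 mm drop. I did not measure the drop in millimetres.

**Other things on the bench:** the collar, sockets, cube and driver match the first picture with no shift. The socket check covered only the sockets in the scene camera's view.

**Forces:** every wrist force reading during the push was about 5 N or less.

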